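# Turn the orange-capped vial to the reader and press read

### The arm

A 6-joint arm with a two-finger parallel gripper is mounted at the origin on the work surface. World frame = base frame: x ahead of the robot, y to its left, z up, the work surface at z = 0. Lengths are in m, angles in rad, forces in N, time in s.
With the tool pointing down it reaches from about 0.225 to 0.875 m from the base axis. Payload 3.4 kg.
Tool frame: the origin (TCP) lies on the centre line of the jaws, within the pads' length; the fingertips stand 17 mm ahead of it and the grasp point (between the pads) lies 2 mm behind it; z points along the fingers, y is the line along which they close (so a half turn about z gives the same grasp; the last joint's range is limited). The gripper opens to 85 mm and grips with 20 to 120 N. Pads are 22 mm wide; open, the fingers measure 114 mm over their backs; the gripper's body (76 mm by 85 mm) begins 54 mm behind the grasp point. The pads swing forward as they close: fully open they stand 13 mm farther back than shut.
Start: joints at [-1.38, 0.276, 1.505, -0, 1.361, -0.121], TCP at [0.176, -0.547, 0.248] pointing down, gripper open.
Joint ranges: [-2.89, 2.89], [-0.75, 2.08], [0.22, 2.7], [-1.18, 4.32], [0.11, 2.71], [-2.7, 2.7]. Speed limits (rad/s): [2.57, 2.57, 3.14, 3.14, 3.14, 3.14].

### API

Orientations are given as a unit quaternion [w, x, y, z].
In Python, from rig import manip gives the robot as it stands.
- The arm moves only by the tool move_arm, never from a script. Its argument "steps" is one flat list of numbers, 7 for each row, row after row: the turn, a rotation vector about the world's x, y, z normalised to -1 to 1, where 1 is 360 degrees, then the shift along the world's x, y, z normalised to -1 to 1, where 1 is 1 m, then the opening, from -1 (shut) to 1 (fully open). A call has exactly 10 rows; each row is the pose to reach, as a shift and turn from the pose commanded when the call began, turning the shorter way round; what a row does not reach only later rows make up. A row lasts 1/10 s, in which the tool goes at most 50 mm and 8.59 degrees, less where a joint would pass 70% of its speed; a pose out of reach is approached as far as the arm can. A call with a number of a shift or a turn outside -1 to 1 is refused whole. A call with a gripper value outside its range is refused whole. The fingers move at their own pace and stop on an object; "squeeze" is the grip in N (left out, the last holds). Time passes only in rows, so rows that repeat a pose let the fingers close, or fill a call up. It gives the time, the measured TCP pose, the force, the opening and the grip force at its end, in the units of the state.
- manip.get_state(): the state, without advancing time (a new reading comes with each control period).
- manip.get_image(name): name is "scene" or "top" or "wrist"; returns a dict with "pixels" (400x640x3 uint8, blue, green, red), "fx", "fy", "cx", "cy" (pixels), "R" (3x3) and "t" (3): a world point X has camera coordinates R X + t. Camera axes: x right, y down, z forward; pixel columns grow to the right and rows downward; lengths in m; the calibration is good to about 2 mm. A picture is of the moment at which its call begins. There is no depth.
- manip.sign_off(): hands the job in; it is judged then, once.
The state is a dict: "clock": time; "qpos": joint angles; "qd": joint speeds; "effort": joint torques, N m; "position": TCP position; "ee_rot": TCP orientation; "contact_force": force on the tool from outside, world axes, zero at the start; "moment": the same for the moment, N m; "width": finger opening in m; "gripper_force": force on a finger pad.
Only numpy, scipy, OpenCV 4.12 (cv2) and the standard library are available. Lean on these libraries where they do the work, as an engineer would, in place of code of your own. Each camera call takes 0.05 s, during which the arm holds its last target. There are 200 camera calls.

### The job

Without lifting or touching any vial, gently push on an arm of the four-armed vial carousel with a fingertip to turn it until the orange-capped vial stands squarely in front of the middle of the reader's green window. Once it has come to rest there, press the blue button on top of the reader fully down, then let it go and leave the vial where it is. Leave everything else on the bench alone.

Things in the scene. Friction and masses are not known exactly. Their poses are not given: they have to be found in the camera images.
- carousel: white round base of the vial carousel, 256 mm diameter, 20 mm thick, fixed, with a white reader box with a blue band (100 mm wide, 70 mm deep, top 96 mm above the bench) at its rim. Origin on the bench under the rotor's axis; its y axis points from the rotor axis to the middle of the reader.
- rotor: rotor: four arms 90 degrees apart, along the diagonals of its x and y axes; turns either way about the upright axis through its origin (22 mm above the bench), no stop within half a turn, friction about 0.05 N m, stays where left. Grey hub 48 mm diameter, top 68 mm above the bench, with a steel knob to 80 mm. Between the arms is open space down to the base (21 mm).
- rotor_arm (a point): middle of the top of one bare aluminium arm, 56 mm from the axis. Every arm is 14 mm wide, 50 to 66 mm above the bench, bare from 24 to 89 mm from the axis, and ends in a black 32 mm square pocket (centre 105 mm from the axis, 28 to 66 mm above the bench, 30 mm deep) that holds a vial.
- window (a point): middle of the reader's green window (30 mm wide, 45 to 79 mm above the bench), on its face towards the rotor, 135 mm from the rotor axis. A short green line on the reader's top, running back from its edge, marks the window's middle from above.
- scan_spot (a point): point in front of the middle of the reader's green window, 105 mm from the rotor axis, 66 mm above the bench: the axis of the vial being read should pass through it (30 mm from the reader's face).
- vial_orange: short sample vial with an orange cap, standing loose in one of the four pockets; body 18 mm diameter, cap 21 mm diameter, 49 mm tall overall; origin centre of underside (world height 36 mm when seated, cap top at 85 mm), z up its axis. The sample to be read.
- vial_white: short sample vial with a white cap, standing loose in one of the four pockets; body 18 mm diameter, cap 21 mm diameter, 49 mm tall overall; origin centre of underside (world height 36 mm when seated, cap top at 85 mm), z up its axis. 
- vial_blue: short sample vial with a blue cap, standing loose in one of the four pockets; body 18 mm diameter, cap 21 mm diameter, 49 mm tall overall; origin centre of underside (world height 36 mm when seated, cap top at 85 mm), z up its axis. 
- vial_grey: short sample vial with a grey cap, standing loose in one of the four pockets; body 18 mm diameter, cap 21 mm diameter, 49 mm tall overall; origin centre of underside (world height 36 mm when seated, cap top at 85 mm), z up its axis. 
- read_button (a joint): the reader's push button: m pressed down, 0 = up, 0.006 = fully down; sprung, fully down takes about 4 N, comes back up by itself.
- read_button_top (a point): middle of the top of the blue round read button (28 mm diameter, black housing) on top of the reader box; pressed straight down.
- vial_rack: yellow rack 70 x 170 mm, 61 mm tall, with capped vials fixed in it; bystander; origin centre of underside, long side along y.
- reagent: amber bottle with blue cap, 64 mm diameter, 130 mm tall; bystander; origin centre of underside.
- beaker: clear beaker, 72 mm rim diameter, 85 mm tall; bystander; origin centre of underside.
- jar: white jar with red lid, 56 mm diameter, 70 mm tall; bystander; origin centre of underside.
- pipette: white and blue pipette lying on the bench, about 295 mm long, 24 mm high; bystander; origin underside near its middle, length along x.

How it is judged:
By the outcome, as a careful person would: the job done as asked, in the order asked, and still so for the second after the job is handed in, with the robot touching nothing.
It also fails if it takes over 51 s, if anything falls off the work surface, if the arm or the gripper's body presses on something with over 40 N, if the wrist force passes 120 N, or if a joint passes its speed limit or range.

## Working session

There is one attempt and no reset: what is moved stays moved. The work goes in short steps, Python scripts to look and compute and a tool call to move; the robot and the scene stay as the last step left them, time stands still between calls to the robot, and variables do not carry over. Pictures are saved under pics/ and viewed, at most 10 in all, crops included, and the job is handed in when it is done.

Besides the shell and the picture viewer there is one more tool, called as name(argument=value, ...), one argument or row to a line, values as JSON. move_arm: Moves the arm, as the interface text tells. Scaled input: -1 to 1 covers 1 m each way for a shift and 360 degrees each way for a turn. Its arguments: {"type":"object","properties":{"steps":{"type":"array"},"squeeze":{"type":"number"}},"required":["steps"]}

```bash
mkdir -p pics
cat > h.py <<'E'
from rig import manip
import numpy as np, cv2
def shot(n,f):
    d=manip.get_image(n); cv2.imwrite('pics/'+f+'.png',d['pixels']); np.savez('pics/'+f+'.npz',**{k:np.array(v) for k,v in d.items()}); return d
def load(f): return dict(np.load('pics/'+f+'.npz'))
def ray(d,u,v,z):
    R=np.array(d['R']);t=np.array(d['t']);c=-R.T@t
    r=R.T@np.array([(u-d['cx'])/d['fx'],(v-d['cy'])/d['fy'],1]); return c+r*(z-c[2])/r[2]
def proj(d,X):
    p=np.array(d['R'])@np.array(X)+d['t']; return p[0]/p[2]*d['fx']+d['cx'],p[1]/p[2]*d['fy']+d['cy']
E
python3 - <<'E'
from h import *
d=shot('top','top1');shot('scene','sc1')
print(d['R'],d['t'],d['fx']); print(manip.get_state())
E
```

```text
[[-0.01524586 -0.99981257  0.0119325 ]
 [-0.98091677  0.01264219 -0.19401667]
 [ 0.19382946 -0.01466274 -0.98092566]] [-0.04108453  0.62073687  0.95191426] 362.6094163977222
{'clock': 0.1, 'qpos': array([-1.38002049e+00,  2.76511452e-01,  1.50603247e+00,  1.45386206e-06,
        1.36067794e+00, -1.20999433e-01]), 'qd': array([-0.00060474, -0.00026798, -0.0026971 ,  0.00061015, -0.00149371,
       -0.00180852]), 'effort': array([ 1.15663202e-03, -4.17698050e+01, -2.46404690e+01, -2.74217127e-04,
        5.84703012e-03,  1.96449001e-06]), 'position': array([ 0.1762903 , -0.54683607,  0.24752742]), 'ee_rot': array([-8.14131484e-04,  9.87873804e-01,  1.55256829e-01, -2.77038601e-05]), 'contact_force': array([ 0.02721576, -0.62036149,  0.53115962]), 'moment': array([-0.06426995,  0.01604683,  0.00821043]), 'gripper_force': 0.0, 'width': 0.08538047931027401}
```

View pics/top1.png

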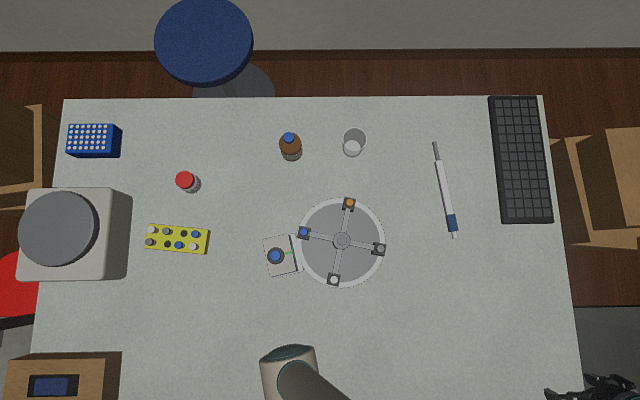

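View pics/sc1.png

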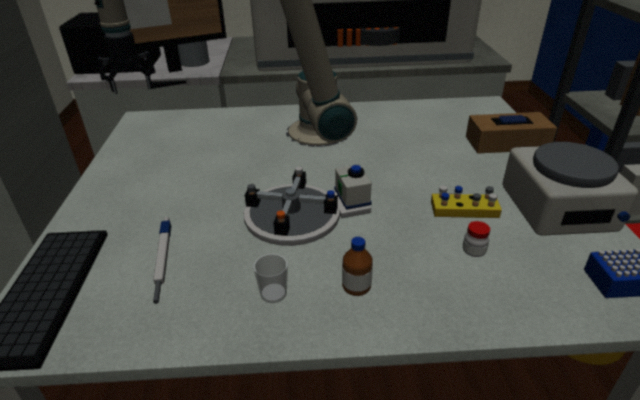

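The top view shows the carousel hub near (342,241), the orange cap at (349,203), the reader button at (275,256) and the reader to the left (+y). I'll enlarge this area.

Run:
```python
from h import *
d=load('top1');p=d['pixels'][180:300,250:400]
cv2.imwrite('pics/c1.png',cv2.resize(p,None,fx=5,fy=5,interpolation=cv2.INTER_CUBIC))
```

```text
(no output)
```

View pics/c1.png

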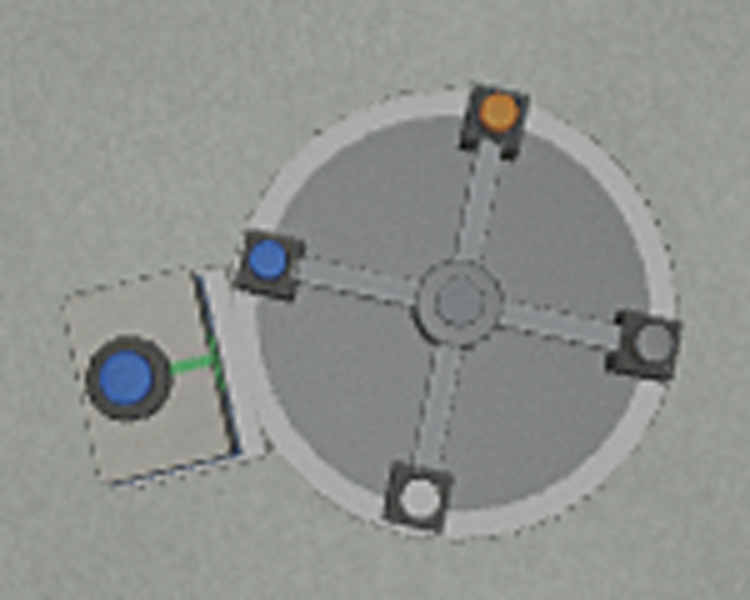

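Run:
```python
from h import *
d=load('top1')
P=lambda x,y,z: ray(d,250+(x+.5)/5-.5,180+(y+.5)/5-.5,z)
for n,x,y,z in [('knob',461,299,.08),('btn',126,376,.108),('g1',172,369,.096),('g2',212,360,.096),('or',499,112,.085),('bl',268,259,.085),('wh',420,498,.085),('gr',656,342,.085),('bL',240,311,.02),('bR',677,311,.02),('bT',458,88,.02),('bB',458,538,.02),('fc1',196,274,.096),('fc2',238,455,.096)]:
    print(n,P(x,y,z).round(4))
c=np.mean([P(499,112,.085),P(268,259,.085),P(420,498,.085),P(656,342,.085)],0);k=c
print(c)
for n,x,y,z in [('or',499,112,.085),('bl',268,259,.085),('wh',420,498,.085),('gr',656,342,.085),('btn',126,376,.108),('g2',212,360,.096)]:
    v=P(x,y,z)-k; print(n,np.hypot(*v[:2]),np.degrees(np.arctan2(v[1],v[0])))
```

```text
knob [ 0.4963 -0.0997  0.08  ]
btn [0.4573 0.0758 0.108 ]
g1 [0.4609 0.0533 0.096 ]
g2 [0.4653 0.0324 0.096 ]
or [ 0.5969 -0.1226  0.085 ]
bl [0.5187 0.0033 0.085 ]
wh [ 0.3929 -0.0753  0.085 ]
gr [ 0.4717 -0.2024  0.085 ]
bL [0.4958 0.0219 0.02  ]
bR [ 0.4922 -0.2264  0.02  ]
bT [ 0.623 -0.105  0.02 ]
bB [ 0.3689 -0.0986  0.02  ]
fc1 [0.5103 0.0409 0.096 ]
fc2 [0.4164 0.0189 0.096 ]
[ 0.49506491 -0.0992251   0.085     ]
or 0.10446738499549635 -12.929014862000193
bl 0.10526146297111136 77.01707084731252
wh 0.1049058495667448 166.80270874804083
gr 0.1057531568908038 -102.74574640927564
btn 0.17906322379732204 102.19010011012891
g2 0.13497281547725035 102.75201267170412
```

The carousel axis is at about (0.495, -0.099). The four caps measure 105 mm from it, as they should. The reader lies at 102.7° and the orange vial at -12.9°, so the rotor needs about +115.6° CCW. I'll push the grey arm (-102.8°) from behind, which keeps the finger clear of the reader.

move_arm(
  steps=[0, 0, -0.02, 0.028, 0.04, 0, -1, 0, 0, -0.04, 0.056, 0.08, 0, -1, 0, 0, -0.06, 0.084, 0.12, 0, -1, 0, 0, -0.0853, 0.112, 0.16, 0, -1, 0, 0, -0.0853, 0.14, 0.2, 0, -1, 0, 0, -0.0853, 0.168, 0.24, 0, -1, 0, 0, -0.0853, 0.196, 0.28, 0, -1, 0, 0, -0.0853, 0.224, 0.32, 0, -1, 0, 0, -0.0853, 0.252, 0.36, 0, -1, 0, 0, -0.0853, 0.277, 0.4, 0, -1],
  squeeze=20,
)

```text
clock: 1.1
position: [0.4543, -0.1454, 0.2482]
ee_rot: [0.0, 0.994, -0.112, 0.0]
contact_force: [0.9, -0.7, -0.4]
width: -0.0
gripper_force: 0.0
```

move_arm(
  steps=[0, 0, 0, 0, 0, -0.03, -1, 0, 0, 0, 0, 0, -0.06, -1, 0, 0, 0, 0, 0, -0.09, -1, 0, 0, 0, 0, 0, -0.12, -1, 0, 0, 0, 0, 0, -0.12, -1, 0, 0, 0, 0, 0, -0.12, -1, 0, 0, 0, 0, 0, -0.12, -1, 0, 0, 0, 0, 0, -0.12, -1, 0, 0, 0, 0, 0, -0.12, -1, 0, 0, 0, 0, 0, -0.12, -1],
)

```text
clock: 2.1
position: [0.4538, -0.1475, 0.1291]
ee_rot: [0.0, 0.994, -0.112, 0.001]
contact_force: [0.0, 0.6, -0.3]
width: -0.0
gripper_force: 0.0
```

Run:
```python
from h import *
s=manip.get_state();print(s['position'],s['ee_rot'],s['clock'])
a=shot('wrist','w1')['pixels'];d=shot('top','top2');b=cv2.resize(d['pixels'][180:300,250:400],(500,400),interpolation=cv2.INTER_CUBIC)
cv2.imwrite('pics/v1.png',np.vstack([np.hstack([cv2.resize(a,(400,250)),np.zeros((250,100,3),np.uint8)]),cv2.resize(b,(500,400))[:340]]))
```

```text
[ 0.45376407 -0.14754748  0.12911768] [ 3.16628280e-04  9.93719065e-01 -1.11900589e-01  7.59495757e-04] 2.1
```

View pics/v1.png

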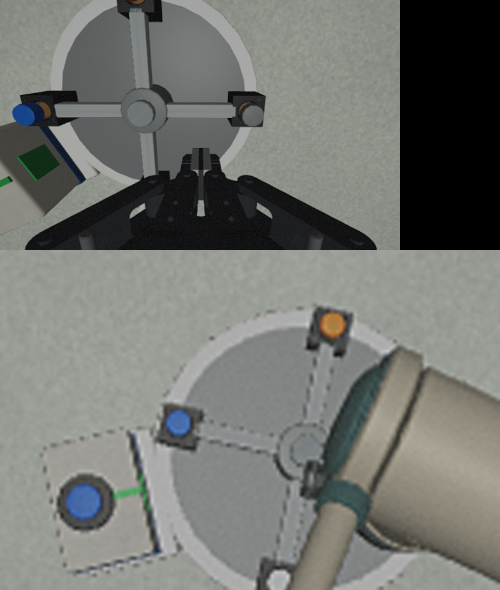

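The wrist view shows the closed fingertips at (200,155), over the open sector between the white arm and the grey arm. The path down is clear.

move_arm(
  steps=[0, 0, 0, 0, 0, -0.015, -1, 0, 0, 0, 0, 0, -0.03, -1, 0, 0, 0, 0, 0, -0.045, -1, 0, 0, 0, 0, 0, -0.055, -1, 0, 0, 0, 0, 0, -0.064, -1, 0, 0, 0, 0, 0, -0.064, -1, 0, 0, 0, 0, 0, -0.064, -1, 0, 0, 0, 0, 0, -0.064, -1, 0, 0, 0, 0, 0, -0.064, -1, 0, 0, 0, 0, 0, -0.064, -1],
)

```text
clock: 3.2
position: [0.4537, -0.1474, 0.0647]
ee_rot: [0.0, 0.994, -0.112, 0.0]
contact_force: [0.6, -0.3, 0.2]
width: -0.0
gripper_force: 0.0
```

```bash
cat > arc.py <<'E'
from h import *
# finger centre in arm frame (.056,-18mm); arm angle th; commanded tcp start p0, y angle a0
def arc(p0,a0,ths,off=-.018,r=.056,c=(.495,-.0995)):
    o=[]
    for t in ths:
        q=np.radians(t); x=c[0]+r*np.cos(q)-off*np.sin(q); y=c[1]+r*np.sin(q)+off*np.cos(q)
        o.append([round((t-a0)/360,4),round(x-p0[0],4),round(y-p0[1],4)])
    for r_ in o: print(r_)
E
python3 - <<'E'
from arc import *
s=manip.get_state();print(s['position'],s['contact_force'])
p0=[.4533,-.1468]
arc(p0,-102.8,[-112,-109,-106]+list(-102.8+np.array([1,4,7,10,13,16,19])))
p1=None
E
```

```text
[ 0.45366565 -0.14743298  0.06473634] [ 0.57026448 -0.31755625  0.17310003]
[-0.0256, np.float64(0.004), np.float64(0.0021)]
[-0.0172, np.float64(0.0064), np.float64(0.0002)]
[-0.0089, np.float64(0.009), np.float64(-0.0016)]
[np.float64(0.0028), np.float64(0.0126), np.float64(-0.0038)]
[np.float64(0.0111), np.float64(0.0153), np.float64(-0.0053)]
[np.float64(0.0194), np.float64(0.0181), np.float64(-0.0066)]
[np.float64(0.0278), np.float64(0.021), np.float64(-0.0078)]
[np.float64(0.0361), np.float64(0.0239), np.float64(-0.0088)]
[np.float64(0.0444), np.float64(0.0269), np.float64(-0.0096)]
[np.float64(0.0528), np.float64(0.0299), np.float64(-0.0103)]
```

move_arm(
  steps=[0, 0, 0, 0.003, -0.0007, 0, -1, 0, 0, 0, 0.006, -0.0014, 0, -1, 0, 0, 0, 0.009, -0.002, 0, -1, 0, 0, 0.0028, 0.0126, -0.0038, 0, -1, 0, 0, 0.0111, 0.0153, -0.0053, 0, -1, 0, 0, 0.0194, 0.0181, -0.0066, 0, -1, 0, 0, 0.0278, 0.021, -0.0078, 0, -1, 0, 0, 0.0361, 0.0239, -0.0088, 0, -1, 0, 0, 0.0444, 0.0269, -0.0096, 0, -1, 0, 0, 0.0528, 0.0299, -0.0103, 0, -1],
)

```text
clock: 4.2
position: [0.4831, -0.1575, 0.0641]
ee_rot: [-0.0, 0.998, 0.055, -0.001]
contact_force: [-0.7, 1.1, 0.4]
width: -0.0002
gripper_force: 0.4
```

Run:
```python
from arc import *
s=manip.get_state();print(s['position'],s['contact_force'])
p0=[.4533+.0299,-.1468-.0103]
arc(p0,-83.8,[-83.8+3*i for i in range(1,11)])
```

```text
[ 0.48309161 -0.15749645  0.06410708] [-0.71047374  1.05623005  0.39957193]
[0.0083, np.float64(0.003), np.float64(-0.0006)]
[0.0167, np.float64(0.006), np.float64(-0.0009)]
[0.025, np.float64(0.0091), np.float64(-0.0012)]
[0.0333, np.float64(0.0122), np.float64(-0.0012)]
[0.0417, np.float64(0.0153), np.float64(-0.0011)]
[0.05, np.float64(0.0183), np.float64(-0.0009)]
[0.0583, np.float64(0.0214), np.float64(-0.0004)]
[0.0667, np.float64(0.0244), np.float64(0.0001)]
[0.075, np.float64(0.0274), np.float64(0.0009)]
[0.0833, np.float64(0.0303), np.float64(0.0018)]
```

move_arm(
  steps=[0, 0, 0.0083, 0.003, -0.0006, 0, -1, 0, 0, 0.0167, 0.006, -0.0009, 0, -1, 0, 0, 0.025, 0.0091, -0.0012, 0, -1, 0, 0, 0.0333, 0.0122, -0.0012, 0, -1, 0, 0, 0.0417, 0.0153, -0.0011, 0, -1, 0, 0, 0.05, 0.0183, -0.0009, 0, -1, 0, 0, 0.0583, 0.0214, -0.0004, 0, -1, 0, 0, 0.0667, 0.0244, 0.0001, 0, -1, 0, 0, 0.075, 0.0274, 0.0009, 0, -1, 0, 0, 0.0833, 0.0303, 0.0018, 0, -1],
)

```text
clock: 5.2
position: [0.5135, -0.1559, 0.0641]
ee_rot: [-0.0, 0.95, 0.312, -0.0]
contact_force: [-0.9, 0.7, -0.1]
width: -0.0002
gripper_force: 0.5
```

Run:
```python
from arc import *
s=manip.get_state();print(s['position'],s['contact_force'])
p0=[.5135,-.1553]
arc(p0,-53.8,[-53.8+3*i for i in range(1,11)])
d=shot('top','top3');cv2.imwrite('pics/v2.png',cv2.resize(d['pixels'][180:300,250:400],None,fx=5,fy=5,interpolation=cv2.INTER_CUBIC))
```

```text
[ 0.51351581 -0.15589265  0.06408069] [-0.9108263   0.70566413 -0.07965139]
[0.0083, np.float64(0.0029), np.float64(0.001)]
[0.0167, np.float64(0.0058), np.float64(0.0022)]
[0.025, np.float64(0.0086), np.float64(0.0036)]
[0.0333, np.float64(0.0112), np.float64(0.0051)]
[0.0417, np.float64(0.0139), np.float64(0.0067)]
[0.05, np.float64(0.0164), np.float64(0.0084)]
[0.0583, np.float64(0.0188), np.float64(0.0103)]
[0.0667, np.float64(0.0211), np.float64(0.0123)]
[0.075, np.float64(0.0234), np.float64(0.0145)]
[0.0833, np.float64(0.0255), np.float64(0.0167)]
```

View pics/v2.png

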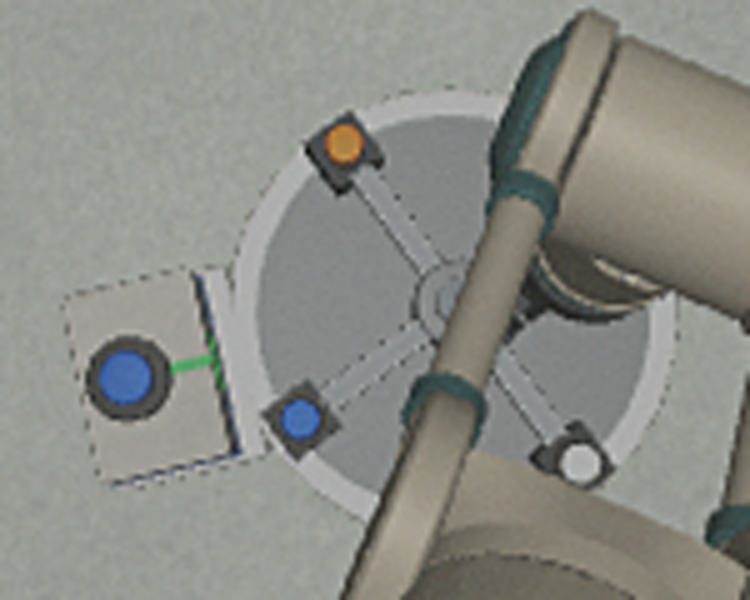

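The orange cap is now at crop (343,143). It is turning as modelled, so I'll continue.

move_arm(
  steps=[0, 0, 0.0083, 0.0029, 0.001, 0, -1, 0, 0, 0.0167, 0.0058, 0.0022, 0, -1, 0, 0, 0.025, 0.0086, 0.0036, 0, -1, 0, 0, 0.0333, 0.0112, 0.0051, 0, -1, 0, 0, 0.0417, 0.0139, 0.0067, 0, -1, 0, 0, 0.05, 0.0164, 0.0084, 0, -1, 0, 0, 0.0583, 0.0188, 0.0103, 0, -1, 0, 0, 0.0667, 0.0211, 0.0123, 0, -1, 0, 0, 0.075, 0.0234, 0.0145, 0, -1, 0, 0, 0.0833, 0.0255, 0.0167, 0, -1],
)

```text
clock: 6.25
position: [0.5395, -0.1396, 0.0642]
ee_rot: [0.0, 0.837, 0.546, -0.0]
contact_force: [0.2, -1.3, -0.4]
width: -0.0
gripper_force: 0.5
```

```bash
cat >> h.py <<'E'
def cap(d,lo=(0,90,150),hi=(60,170,255),c=(.495,-.0992)):
    p=d['pixels'][180:300,250:400].astype(int); b,g,r=p[...,0],p[...,1],p[...,2]
    w=np.clip(r-b-60,0,None)*1.; ys,xs=np.nonzero(w); w=w[ys,xs]
    X=ray(d,250+(xs*w).sum()/w.sum(),180+(ys*w).sum()/w.sum(),.085); v=X[:2]-c
    return X.round(4),np.hypot(*v),np.degrees(np.arctan2(v[1],v[0])),len(xs),np.ptp(xs),np.ptp(ys)
E
python3 - <<'E'
from arc import *
for f in ['top1','top3']: print(cap(load(f)))
d=shot('top','top4');print(cap(d))
s=manip.get_state();print(s['position'],s['contact_force'])
p0=[.539,-.1386]
arc(p0,-23.8,[-23.8+2.8*i for i in range(1,11)])
E
```

```text
(array([ 0.5973, -0.1226,  0.085 ]), np.float64(0.10491266874418734), np.float64(-12.888685736510972), 43, np.int64(7), np.int64(6))
(array([ 0.5812, -0.038 ,  0.085 ]), np.float64(0.10569387735465265), np.float64(35.39027177742639), 46, np.int64(7), np.int64(7))
(array([ 0.5402, -0.0041,  0.085 ]), np.float64(0.10530959302135076), np.float64(64.57039211662504), 46, np.int64(6), np.int64(7))
[ 0.53981811 -0.13911583  0.06421597] [ 0.59464171 -0.25124785  0.30538521]
[0.0078, np.float64(0.0018), np.float64(0.0022)]
[0.0156, np.float64(0.0036), np.float64(0.0045)]
[0.0233, np.float64(0.0052), np.float64(0.0069)]
[0.0311, np.float64(0.0067), np.float64(0.0093)]
[0.0389, np.float64(0.0081), np.float64(0.0118)]
[0.0467, np.float64(0.0094), np.float64(0.0144)]
[0.0544, np.float64(0.0105), np.float64(0.017)]
[0.0622, np.float64(0.0115), np.float64(0.0197)]
[0.07, np.float64(0.0124), np.float64(0.0225)]
[0.0778, np.float64(0.0132), np.float64(0.0252)]
```

move_arm(
  steps=[0, 0, 0.0078, 0.0018, 0.0022, 0, -1, 0, 0, 0.0156, 0.0036, 0.0045, 0, -1, 0, 0, 0.0233, 0.0052, 0.0069, 0, -1, 0, 0, 0.0311, 0.0067, 0.0093, 0, -1, 0, 0, 0.0389, 0.0081, 0.0118, 0, -1, 0, 0, 0.0467, 0.0094, 0.0144, 0, -1, 0, 0, 0.0544, 0.0105, 0.017, 0, -1, 0, 0, 0.0622, 0.0115, 0.0197, 0, -1, 0, 0, 0.07, 0.0124, 0.0225, 0, -1, 0, 0, 0.0778, 0.0132, 0.0252, 0, -1],
)

```text
clock: 7.3
position: [0.5531, -0.1143, 0.0644]
ee_rot: [0.001, 0.681, 0.733, 0.0]
contact_force: [1.0, -0.7, -0.1]
width: 0.0002
gripper_force: 0.5
```

Run:
```python
from arc import *
for i in range(3): d=shot('top','top5');print(cap(d)[:3])
# reader direction from green line pixels + faces
p=d['pixels'].astype(int)[240:262,275:300]; w=np.clip(p[...,1]-np.maximum(p[...,0],p[...,2])-25,0,None)
ys,xs=np.nonzero(w); 
for x in sorted(set(xs)):
    m=xs==x; ww=w[ys[m],x]; X=ray(d,275+x,240+(ys[m]*ww).sum()/ww.sum(),.096); v=X[:2]-[.495,-.0992]; print(275+x,ww,X.round(4),np.degrees(np.arctan2(v[1],v[0])))
p0=[.5522,-.1134]
s=manip.get_state();print(s['position'],s['contact_force'])
arc(p0,4.2,[4.2+i for i in range(1,11)])
cv2.imwrite('pics/v3.png',cv2.resize(d['pixels'][195:285,255:355],None,fx=8,fy=6.6,interpolation=cv2.INTER_CUBIC)[:600])
```

```text
(array([0.4911, 0.0064, 0.085 ]), np.float64(0.105706902818231), np.float64(92.12527992828385))
(array([0.4902, 0.0064, 0.085 ]), np.float64(0.10566300626709843), np.float64(92.62657981335826))
(array([0.4901, 0.0063, 0.085 ]), np.float64(0.10563534777935803), np.float64(92.65491307173089))
284 [ 3 23 29] [0.4607 0.0533 0.096 ] 102.66238980079903
285 [13 37 13] [0.4619 0.0507 0.096 ] 102.44500498865217
286 [24 38 10] [0.4624 0.0481 0.096 ] 102.48639999408
287 [28 39] [0.4629 0.0455 0.096 ] 102.50097559984997
288 [32 36] [0.463  0.0429 0.096 ] 102.68563486263638
289 [ 1 33 10] [0.4638 0.0402 0.096 ] 102.6019729368446
290 [27 37 10] [0.4649 0.0376 0.096 ] 102.402102283354
291 [28 37] [0.4654 0.035  0.096 ] 102.43978719405436
292 [10 29 28 11 22 12] [0.471  0.0324 0.096 ] 100.3207894250892
293 [ 8 16 30 28 16  4] [0.4606 0.0298 0.096 ] 104.92856567026931
294 [14 20] [0.4523 0.0272 0.096 ] 108.65216003348256
[ 0.55233447 -0.11385464  0.06426498] [-0.00864609 -0.41580274 -0.21650433]
[0.0028, np.float64(0.0002), np.float64(0.001)]
[0.0056, np.float64(0.0004), np.float64(0.0021)]
[0.0083, np.float64(0.0006), np.float64(0.0031)]
[0.0111, np.float64(0.0008), np.float64(0.0041)]
[0.0139, np.float64(0.001), np.float64(0.0051)]
[0.0167, np.float64(0.0011), np.float64(0.0061)]
[0.0194, np.float64(0.0012), np.float64(0.0071)]
[0.0222, np.float64(0.0013), np.float64(0.0081)]
[0.025, np.float64(0.0014), np.float64(0.0092)]
[0.0278, np.float64(0.0015), np.float64(0.0102)]
```

View pics/v3.png

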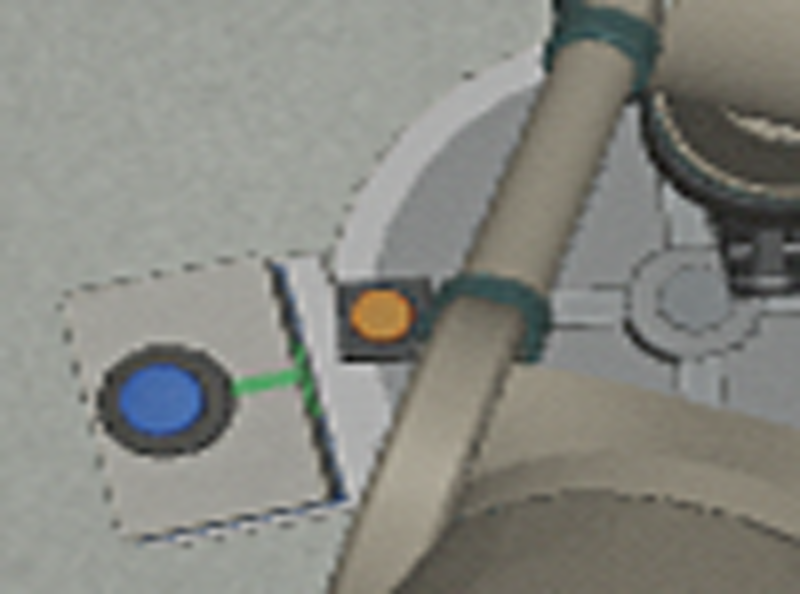

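The orange cap is now at 92.65° and the green line at about 102.55°, so 9.9° remains. I'll approach slowly.

move_arm(
  steps=[0, 0, 0.0028, 0.0002, 0.001, 0, -1, 0, 0, 0.0056, 0.0004, 0.0021, 0, -1, 0, 0, 0.0083, 0.0006, 0.0031, 0, -1, 0, 0, 0.0111, 0.0008, 0.0041, 0, -1, 0, 0, 0.0139, 0.001, 0.0051, 0, -1, 0, 0, 0.0167, 0.0011, 0.0061, 0, -1, 0, 0, 0.0194, 0.0012, 0.0071, 0, -1, 0, 0, 0.0222, 0.0013, 0.0081, 0, -1, 0, 0, 0.0236, 0.0013, 0.0087, 0, -1, 0, 0, 0.0236, 0.0013, 0.0087, 0, -1],
)

```text
clock: 8.45
position: [0.5536, -0.105, 0.0644]
ee_rot: [0.0, 0.625, 0.781, 0.0]
contact_force: [-0.1, 0.0, -0.1]
width: 0.0002
gripper_force: 0.2
```

Run:
```python
from arc import *
for i in range(3): d=shot('top','top6');print(cap(d)[:3])
p0=[.5535,-.1047]
s=manip.get_state();print(s['position'],s['contact_force'])
arc(p0,12.7,[12.7+i*.3 for i in range(0,8)])
```

```text
(array([0.4756, 0.0103, 0.085 ]), np.float64(0.1112276213240188), np.float64(100.04754820380167))
(array([0.4759, 0.0102, 0.085 ]), np.float64(0.11108496976590697), np.float64(99.9112477874239))
(array([0.4759, 0.0102, 0.085 ]), np.float64(0.11102480248923993), np.float64(99.90416670489499))
[ 0.55344108 -0.10509405  0.06435795] [-0.22521697 -1.16407613 -0.0580149 ]
[0.0, np.float64(0.0001), np.float64(-0.0)]
[0.0008, np.float64(0.0001), np.float64(0.0003)]
[0.0017, np.float64(0.0001), np.float64(0.0006)]
[0.0025, np.float64(0.0002), np.float64(0.0009)]
[0.0033, np.float64(0.0002), np.float64(0.0012)]
[0.0042, np.float64(0.0002), np.float64(0.0015)]
[0.005, np.float64(0.0002), np.float64(0.0018)]
[0.0058, np.float64(0.0002), np.float64(0.0021)]
```

The 111 mm radius is wrong, because the robot's arm hides part of the cap in this view. I'll push 1.2° more, back off, lift clear and look again.

move_arm(
  steps=[0, 0, 0.0008, 0.0001, 0.0003, 0, -1, 0, 0, 0.0017, 0.0001, 0.0006, 0, -1, 0, 0, 0.0025, 0.0002, 0.0009, 0, -1, 0, 0, 0.0033, 0.0002, 0.0012, 0, -1, 0, 0, 0.0033, 0.0002, 0.0012, 0, -1, 0, 0, 0.0033, 0.0012, -0.0028, 0, -1, 0, 0, 0.0033, 0.0021, -0.007, 0, -1, 0, 0, 0.0033, 0.0021, -0.007, 0.03, -1, 0, 0, 0.0033, 0.0021, -0.007, 0.07, -1, 0, 0, 0.0033, 0.0021, -0.007, 0.11, -1],
)

```text
clock: 9.6
position: [0.5553, -0.1124, 0.175]
ee_rot: [-0.001, 0.617, 0.787, -0.0]
contact_force: [1.2, -0.5, -0.2]
width: -0.0002
gripper_force: 0.0
```

Run:
```python
from arc import *
for i in range(3): d=shot('top','top7');print(cap(d))
print(manip.get_state()['position'])
cv2.imwrite('pics/v4.png',cv2.resize(d['pixels'][195:285,255:355],None,fx=8,fy=6.6,interpolation=cv2.INTER_CUBIC)[:600])
```

```text
(array([0.4748, 0.011 , 0.085 ]), np.float64(0.112031952012921), np.float64(100.37986771889614), 8, np.int64(1), np.int64(5))
(array([0.4751, 0.0112, 0.085 ]), np.float64(0.11218627071512635), np.float64(100.19646438306296), 6, np.int64(1), np.int64(4))
(array([0.4751, 0.0111, 0.085 ]), np.float64(0.11205482008173087), np.float64(100.2385965385129), 7, np.int64(1), np.int64(4))
[ 0.55775429 -0.11308145  0.17743463]
```

View pics/v4.png

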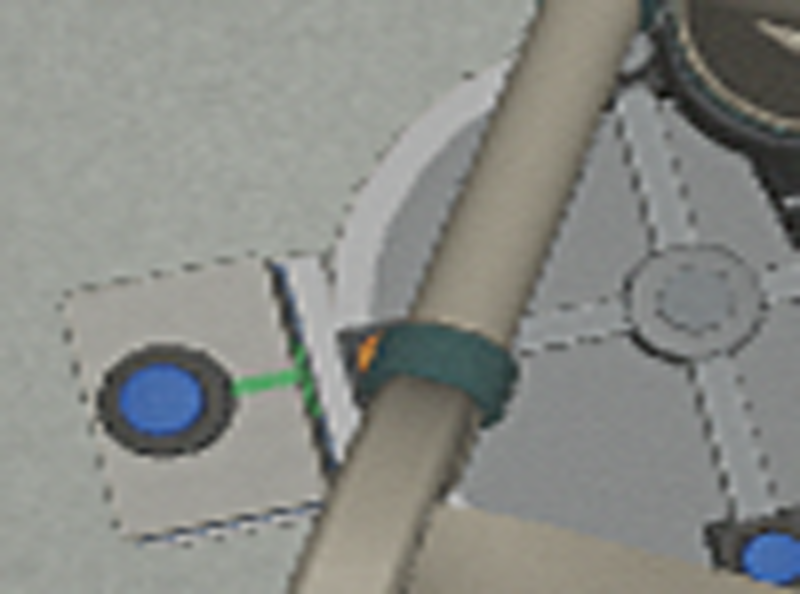

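The robot's upper link still hides most of the orange cap. I'll swing the arm right to clear the view.

move_arm(
  steps=[0, 0, 0, 0, -0.03, 0.02, -1, 0, 0, 0, 0, -0.07, 0.04, -1, 0, 0, 0, 0, -0.11, 0.06, -1, 0, 0, 0, 0, -0.15, 0.06, -1, 0, 0, 0, 0, -0.19, 0.06, -1, 0, 0, 0, 0, -0.22, 0.06, -1, 0, 0, 0, 0, -0.22, 0.06, -1, 0, 0, 0, 0, -0.22, 0.06, -1, 0, 0, 0, 0, -0.22, 0.06, -1, 0, 0, 0, 0, -0.22, 0.06, -1],
)

```text
clock: 10.75
position: [0.5557, -0.3308, 0.234]
ee_rot: [-0.0, 0.616, 0.788, 0.0]
contact_force: [0.8, 0.7, 0.6]
width: -0.0005
gripper_force: 0.0
```

Run:
```python
from arc import *
for i in range(3): d=shot('top','top8');print(cap(d))
print(manip.get_state()['position'])
cv2.imwrite('pics/v5.png',cv2.resize(d['pixels'][195:285,255:390],None,fx=5.9,fy=5.9,interpolation=cv2.INTER_CUBIC))
```

```text
(array([0.4723, 0.0041, 0.085 ]), np.float64(0.10577200990654456), np.float64(102.39391783419826), 46, np.int64(6), np.int64(7))
(array([0.4723, 0.0041, 0.085 ]), np.float64(0.10576865204682023), np.float64(102.40714826907043), 46, np.int64(6), np.int64(7))
(array([0.4723, 0.0041, 0.085 ]), np.float64(0.10573628984575396), np.float64(102.40135696712565), 46, np.int64(6), np.int64(7))
[ 0.55584838 -0.33123132  0.23448696]
```

View pics/v5.png

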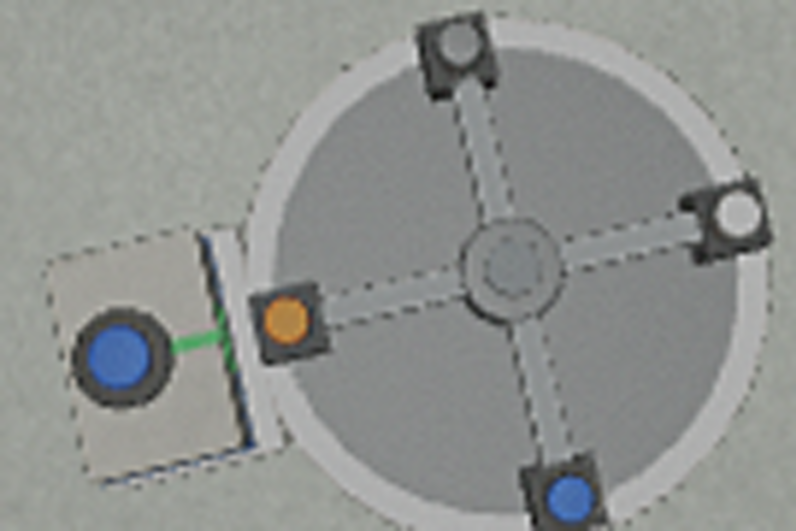

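The orange cap is now at 102.4°, radius 105.7 mm, against 102.5° for the green line. That is within about 0.3 mm, and the rotor is at rest. Next I'll move over the button.

move_arm(
  steps=[0, 0, 0, -0.008, 0.034, 0, -1, 0, 0, 0, -0.019, 0.079, 0, -1, 0, 0, 0, -0.03, 0.124, 0, -1, 0, 0, 0, -0.041, 0.169, 0, -1, 0, 0, 0, -0.052, 0.214, 0, -1, 0, 0, 0, -0.063, 0.259, 0, -1, 0, 0, 0, -0.074, 0.304, 0, -1, 0, 0, 0, -0.085, 0.349, 0, -1, 0, 0, 0, -0.095, 0.39, 0, -1, 0, 0, 0, -0.0986, 0.407, 0, -1],
)

```text
clock: 11.9
position: [0.4552, 0.0783, 0.2348]
ee_rot: [-0.0, 0.615, 0.788, 0.001]
contact_force: [1.2, -0.9, 0.3]
width: -0.0001
gripper_force: 0.0
```

Run:
```python
from h import *
s=load('sc1');d=load('top8')
def blob(d,x0,x1,y0,y1):
    p=d['pixels'][y0:y1,x0:x1].astype(int); w=np.clip(p[...,0]-p[...,2]-50,0,None); ys,xs=np.nonzero(w); w=w[ys,xs]
    return x0+(xs*w).sum()/w.sum(), y0+(ys*w).sum()/w.sum(), (x0+xs.min(),x0+xs.max(),y0+ys.min(),y0+ys.max())
a=blob(s,344,370,160,182);b=blob(d,264,288,246,268);print(a,b)
for z in (.098,.1,.102,.104,.106,.108,.112): print(z,ray(s,a[0],a[1],z)[:2].round(4),ray(d,b[0],b[1],z)[:2].round(4))
# bias check with known-height orange cap, seen in both initially
st=manip.get_state();print(st['position'],st['contact_force'])
w=shot('wrist','w2')['pixels'];cv2.imwrite('pics/v6.png',w)
```

```text
(np.float64(355.66502946954813), np.float64(167.50392927308448), (np.int64(352), np.int64(360), np.int64(165), np.int64(170))) (np.float64(274.6152727272727), np.float64(255.08533333333332), (np.int64(270), np.int64(279), np.int64(250), np.int64(260)))
0.098 [0.4273 0.0768] [0.4569 0.0774]
0.1 [0.4306 0.0763] [0.4568 0.0772]
0.102 [0.4339 0.0759] [0.4567 0.077 ]
0.104 [0.4373 0.0754] [0.4567 0.0767]
0.106 [0.4406 0.0749] [0.4566 0.0765]
0.108 [0.4439 0.0745] [0.4565 0.0763]
0.112 [0.4506 0.0736] [0.4564 0.0758]
[0.4552189  0.0782892  0.23479489] [ 1.22173996 -0.93457895  0.30583262]
```

View pics/v6.png

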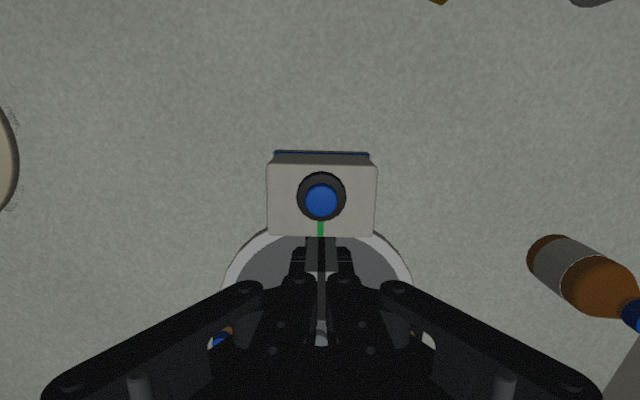

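The button at (322,200) is in line with the fingers in the wrist view. Triangulation puts its top at about z = 0.115, so contact should come at TCP 0.132. I'll descend to just above it.

move_arm(
  steps=[0, 0, 0, 0, 0, -0.02, -1, 0, 0, 0, 0, 0, -0.04, -1, 0, 0, 0, 0, 0, -0.06, -1, 0, 0, 0, 0, 0, -0.08, -1, 0, 0, 0, 0, 0, -0.09, -1, 0, 0, 0, 0, 0, -0.095, -1, 0, 0, 0, 0, 0, -0.097, -1, 0, 0, 0, 0, 0, -0.099, -1, 0, 0, 0, 0, 0, -0.1, -1, 0, 0, 0, 0, 0, -0.1, -1],
)

```text
clock: 12.95
position: [0.4577, 0.0747, 0.1349]
ee_rot: [0.001, 0.617, 0.787, 0.0]
contact_force: [-0.1, 0.1, 1.0]
width: -0.0001
gripper_force: 0.5
```

move_arm(
  steps=[0, 0, 0, 0, 0, -0.001, -1, 0, 0, 0, 0, 0, -0.002, -1, 0, 0, 0, 0, 0, -0.003, -1, 0, 0, 0, 0, 0, -0.004, -1, 0, 0, 0, 0, 0, -0.005, -1, 0, 0, 0, 0, 0, -0.005, -1, 0, 0, 0, 0, 0, -0.005, -1, 0, 0, 0, 0, 0, -0.005, -1, 0, 0, 0, 0, 0, -0.005, -1, 0, 0, 0, 0, 0, -0.005, -1],
)

```text
clock: 13.95
position: [0.4576, 0.0748, 0.1295]
ee_rot: [0.0, 0.617, 0.787, 0.0]
contact_force: [1.8, -1.5, 2.7]
width: 0.0
gripper_force: 1.8
```

Contact has begun. I'll keep pressing slowly.

move_arm(
  steps=[0, 0, 0, 0, 0, -0.001, -1, 0, 0, 0, 0, 0, -0.002, -1, 0, 0, 0, 0, 0, -0.003, -1, 0, 0, 0, 0, 0, -0.003, -1, 0, 0, 0, 0, 0, -0.003, -1, 0, 0, 0, 0, 0, -0.003, -1, 0, 0, 0, 0, 0, -0.003, -1, 0, 0, 0, 0, 0, -0.003, -1, 0, 0, 0, 0, 0, -0.003, -1, 0, 0, 0, 0, 0, -0.003, -1],
)

```text
clock: 14.95
position: [0.4577, 0.0748, 0.1287]
ee_rot: [0.001, 0.617, 0.787, 0.001]
contact_force: [-2.9, -1.2, 19.9]
width: 0.0004
gripper_force: 10.3
```

The tip stopped hard at TCP 0.1287 with 20 N. To confirm that this is the button's end stop and not the housing, I'll read the spring force while releasing in steps.

move_arm(
  steps=[0, 0, 0, 0, 0, 0.001, -1, 0, 0, 0, 0, 0, 0.002, -1, 0, 0, 0, 0, 0, 0.003, -1, 0, 0, 0, 0, 0, 0.003, -1, 0, 0, 0, 0, 0, 0.003, -1, 0, 0, 0, 0, 0, 0.003, -1, 0, 0, 0, 0, 0, 0.003, -1, 0, 0, 0, 0, 0, 0.003, -1, 0, 0, 0, 0, 0, 0.003, -1, 0, 0, 0, 0, 0, 0.003, -1],
)

```text
clock: 15.95
position: [0.4571, 0.0748, 0.1293]
ee_rot: [-0.0, 0.617, 0.787, 0.0]
contact_force: [3.4, -0.2, 3.6]
width: 0.0001
gripper_force: 1.8
```

```bash
cat > f.py <<'E'
from h import *
F=[];Z=[]
for i in range(12):
    manip.get_image('wrist'); s=manip.get_state(); F.append(s['contact_force'][2]);Z.append(s['position'][2])
print(np.mean(Z),np.mean(F),np.std(F),s['clock'])
E
python3 f.py
```

```text
0.12932463670666455 3.5128482299838506 0.3980520236273209 16.55
```

move_arm(
  steps=[0, 0, 0, 0, 0, 0.001, -1, 0, 0, 0, 0, 0, 0.002, -1, 0, 0, 0, 0, 0, 0.003, -1, 0, 0, 0, 0, 0, 0.003, -1, 0, 0, 0, 0, 0, 0.003, -1, 0, 0, 0, 0, 0, 0.003, -1, 0, 0, 0, 0, 0, 0.003, -1, 0, 0, 0, 0, 0, 0.003, -1, 0, 0, 0, 0, 0, 0.003, -1, 0, 0, 0, 0, 0, 0.003, -1],
)

```text
clock: 17.55
position: [0.4565, 0.0748, 0.1322]
ee_rot: [-0.0, 0.617, 0.787, -0.0]
contact_force: [0.2, -0.4, 2.1]
width: 0.0
gripper_force: 1.2
```

```bash
python3 f.py
```

```text
0.1321662522219519 2.4526060150026927 0.38436212762210537 18.15
```

move_arm(
  steps=[0, 0, 0, 0, 0, 0.005, -1, 0, 0, 0, 0, 0, 0.02, -1, 0, 0, 0, 0, 0, 0.04, -1, 0, 0, 0, 0, 0, 0.07, -1, 0, 0, 0, 0, 0, 0.1, -1, 0, 0, 0, 0, 0, 0.1, -1, 0, 0, 0, 0, 0, 0.1, -1, 0, 0, 0, 0, 0, 0.1, -1, 0, 0, 0, 0, 0, 0.1, -1, 0, 0, 0, 0, 0, 0.1, -1],
)

```text
clock: 19.15
position: [0.4566, 0.0748, 0.2313]
ee_rot: [-0.001, 0.617, 0.787, -0.001]
contact_force: [-0.0, 1.1, 0.3]
width: 0.0001
gripper_force: 0.0
```

```bash
python3 f.py
```

```text
0.232101486203154 -0.06499618063443241 0.6535394173908299 19.75
```

The spring rate is 0.37 N/mm, which gives about 3.8–4 N at the stop and 6 mm of travel from the first touch (0.1347 to 0.1287). So the button went fully down and is now released. I'll clear the arm and do a last check.

move_arm(
  steps=[0, 0, 0, 0, -0.03, 0.01, -1, 0, 0, 0, 0, -0.07, 0.02, -1, 0, 0, 0, 0, -0.11, 0.02, -1, 0, 0, 0, 0.01, -0.15, 0.02, -1, 0, 0, 0, 0.02, -0.19, 0.02, -1, 0, 0, 0, 0.03, -0.23, 0.02, -1, 0, 0, 0, 0.05, -0.27, 0.02, -1, 0, 0, 0, 0.07, -0.31, 0.02, -1, 0, 0, 0, 0.09, -0.35, 0.02, -1, 0, 0, 0, 0.1, -0.39, 0.02, -1],
)

```text
clock: 20.75
position: [0.5585, -0.3171, 0.252]
ee_rot: [0.0, 0.617, 0.787, 0.0]
contact_force: [-0.3, 0.2, 0.5]
width: 0.0001
gripper_force: 0.0
```

Run:
```python
from h import *
for i in range(6): d=shot('top','top9')
print(cap(d)); a=d['pixels'][195:275,260:330].astype(int)-load('top8')['pixels'][195:275,260:330]; print(np.abs(a).max(), np.abs(a).mean())
st=manip.get_state();print(st['position'],st['contact_force'],np.abs(st['qd']).max(),st['clock'])
```

```text
(array([0.4723, 0.0041, 0.085 ]), np.float64(0.10574078360361341), np.float64(102.39436142506452), 45, np.int64(6), np.int64(6))
13 1.6447023809523809
[ 0.5566562  -0.31412596  0.25217761] [ 0.0853244   0.83263705 -0.02716467] 0.01294728880959066 21.05
```

```bash
python3 -c "
from rig import manip
print(manip.sign_off())"
```

```text
the job is handed in; nothing more can be done
None
```

The orange-capped vial stands in front of the reader's window, within about 0.3 mm of its middle as measured from the top camera; the blue button was pressed fully down and released, the vial did not move, and the job was handed in at about 21 s.

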